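Eject the cured boxes from the nest and put them away

TASK

Lift the hold-down bar off the curing nest and set it aside, then press each lever down to eject its terminal box, and lay all the boxes flat, side by side and not stacked, in the open drawer. Slide the drawer fully shut and lay the bar back flat along the row of empty wells, centred on the nest. Leave the other things on the bench where they are.

Things in the scene. Friction and masses are not known exactly. Their poses are not given: they have to be found in the camera images.
- nest_top (a point): Curing nest, fixed: aluminium plate 92 x 233 mm on a dark steel base, its top 62 mm above the bench, with four rectangular wells side by side. The point is the middle of the top face; z up, y along the row of wells, -x towards the front, where four levers stick out (to 118 mm in front of this point). Behind the nest (+x) the bench is free for at least 150 mm beyond the plate's rear edge, which is 46 mm behind this point.
- well1 (a point): Well 1, middle of its mouth, at the plate's top face; opening 61 mm along the nest's x by 33 mm along y, 16.5 mm deep; wells are 56 mm apart. In the floor is the ejector hole with a 25 x 15 mm brass pin. A terminal box lying in it is flush with the plate and cannot be gripped until the pin has raised it; fully raised it stands 13.5 mm proud, level, and stays up.
- paddle1 (a point): Lever 1: middle of the top face of its finger paddle (32 mm along x, 30 mm along y, 6 mm thick), 100 mm in front of well 1 and 31 mm above the bench when up. Pushing the paddle straight down 14 mm, to its stop, raises pin 1 by 14 mm through the ejector hole; it takes about 4 N and stays where it is left.
- lever1 (a joint): Angle of lever 1 in rad: 0 = up, pin down flush with the well floor; 0.28 = paddle fully down, pin and box fully raised.
- box1_mid (a point): Terminal box (white, printed, 30 x 58 x 16 mm, about 60 g), its centre; x along the 30 mm side, y along the 58 mm side, z up through the 16 mm. At the start it lies flush in well 1, its long side along the nest's x; some boxes may be absent.
- well2 (a point): Well 2, middle of its mouth, at the plate's top face; opening 61 mm along the nest's x by 33 mm along y, 16.5 mm deep; wells are 56 mm apart. In the floor is the ejector hole with a 25 x 15 mm brass pin. A terminal box lying in it is flush with the plate and cannot be gripped until the pin has raised it; fully raised it stands 13.5 mm proud, level, and stays up.
- paddle2 (a point): Lever 2: middle of the top face of its finger paddle (32 mm along x, 30 mm along y, 6 mm thick), 100 mm in front of well 2 and 31 mm above the bench when up. Pushing the paddle straight down 14 mm, to its stop, raises pin 2 by 14 mm through the ejector hole; it takes about 4 N and stays where it is left.
- lever2 (a joint): Angle of lever 2 in rad: 0 = up, pin down flush with the well floor; 0.28 = paddle fully down, pin and box fully raised.
- box2_mid (a point): Terminal box (white, printed, 30 x 58 x 16 mm, about 60 g), its centre; x along the 30 mm side, y along the 58 mm side, z up through the 16 mm. At the start it lies flush in well 2, its long side along the nest's x; some boxes may be absent.
- well3 (a point): Well 3, middle of its mouth, at the plate's top face; opening 61 mm along the nest's x by 33 mm along y, 16.5 mm deep; wells are 56 mm apart. In the floor is the ejector hole with a 25 x 15 mm brass pin. A terminal box lying in it is flush with the plate and cannot be gripped until the pin has raised it; fully raised it stands 13.5 mm proud, level, and stays up.
- paddle3 (a point): Lever 3: middle of the top face of its finger paddle (32 mm along x, 30 mm along y, 6 mm thick), 100 mm in front of well 3 and 31 mm above the bench when up. Pushing the paddle straight down 14 mm, to its stop, raises pin 3 by 14 mm through the ejector hole; it takes about 4 N and stays where it is left.
- lever3 (a joint): Angle of lever 3 in rad: 0 = up, pin down flush with the well floor; 0.28 = paddle fully down, pin and box fully raised.
- box3_mid (a point): Terminal box (white, printed, 30 x 58 x 16 mm, about 60 g), its centre; x along the 30 mm side, y along the 58 mm side, z up through the 16 mm. At the start it lies flush in well 3, its long side along the nest's x; some boxes may be absent.
- well4 (a point): Well 4, middle of its mouth, at the plate's top face; opening 61 mm along the nest's x by 33 mm along y, 16.5 mm deep; wells are 56 mm apart. In the floor is the ejector hole with a 25 x 15 mm brass pin. A terminal box lying in it is flush with the plate and cannot be gripped until the pin has raised it; fully raised it stands 13.5 mm proud, level, and stays up.
- paddle4 (a point): Lever 4: middle of the top face of its finger paddle (32 mm along x, 30 mm along y, 6 mm thick), 100 mm in front of well 4 and 31 mm above the bench when up. Pushing the paddle straight down 14 mm, to its stop, raises pin 4 by 14 mm through the ejector hole; it takes about 4 N and stays where it is left.
- lever4 (a joint): Angle of lever 4 in rad: 0 = up, pin down flush with the well floor; 0.28 = paddle fully down, pin and box fully raised.
- box4_mid (a point): Terminal box (white, printed, 30 x 58 x 16 mm, about 60 g), its centre; x along the 30 mm side, y along the 58 mm side, z up through the 16 mm. At the start it lies flush in well 4, its long side along the nest's x; some boxes may be absent.
- bar_grip (a point): Loose hold-down bar: steel flat 34 x 222 x 10 mm, about 350 g, with a black grip block (18 mm in x, 60 mm in y, 25 mm high) on its middle. The point is the middle of the grip block, 22 mm above the bar's underside; y along the bar, z up. It starts lying on the nest along the row of wells, over the boxes.
- unit_drawer0 (a joint): Opening of the drawer of the low grey drawer unit (unit fixed; 240 mm deep, 220 mm wide, 70 mm high), in m: 0 = shut, 0.166 = fully open. It slides along the unit's x (opens to -x), friction about 1 N, and stays where it is left.
- drawer_in (a point): Point on the drawer's inner floor (22 mm above the bench), mid-width, 47 mm behind the inner face of the drawer's front; moves with the drawer; x points into the unit, z up. The inside is 195 mm (x from -0.047 to +0.148) by 178 mm (y); side walls rise 26 mm above the floor, the front panel 36 mm. At an opening q (m) the part of the drawer outside the unit reaches from x = -0.047 to x = q - 0.053.
- unit_drawer0_handle (a point): Middle of the drawer's bar handle: round bar 11 mm thick, 110 mm long along y, 39 mm above the bench, 35 mm in front of the drawer's front; axes as the drawer's.
- tape_measure: Bystander: yellow tape measure 50 x 76 x 35 mm; origin at the middle of its underside.
- reel: Bystander: grey reel, 52 mm in diameter, 40 mm high; origin at the middle of its underside.
- flux: Bystander: white bottle with red tip, 38 mm in diameter, 86 mm high; origin at the middle of its underside.

How it is judged:
On the way, in this order (a step that is already met when the one before it is completed fails the run):
1. the hold-down bar is off the nest and set aside (horizontal distance between bar_grip and nest_top above 0.06 m and linear speed of bar below 0.05 m/s and contact force between the fingers and bar below 0.1 N), for 0.2 s.
2. all boxes lie flat in the drawer (x of box1_mid in the frame of drawer_in between -0.04 and 0.14 m and y of box1_mid in the frame of drawer_in between -0.085 and 0.085 m and z of box1_mid in the frame of drawer_in between 0.004 and 0.013 m and x of box2_mid in the frame of drawer_in between -0.04 and 0.14 m and y of box2_mid in the frame of drawer_in between -0.085 and 0.085 m and z of box2_mid in the frame of drawer_in between 0.004 and 0.013 m and x of box3_mid in the frame of drawer_in between -0.04 and 0.14 m and y of box3_mid in the frame of drawer_in between -0.085 and 0.085 m and z of box3_mid in the frame of drawer_in between 0.004 and 0.013 m and x of box4_mid in the frame of drawer_in between -0.04 and 0.14 m and y of box4_mid in the frame of drawer_in between -0.085 and 0.085 m and z of box4_mid in the frame of drawer_in between 0.004 and 0.013 m), for 0.2 s.
At the end, for the whole second after the job is handed in: Every box present lies flat on the drawer's floor (centre 4 to 13 mm above it, none stacked), the drawer is shut to within 6 mm, and the bar lies flat on the nest within 20 mm of its middle and 0.12 rad of the row, released (all of step 2 and value of joint unit_drawer0 below 0.006 m and horizontal distance between bar_grip and nest_top below 0.02 m and angle between the y axis of bar_grip and the y axis of nest_top, either way round below 0.12 rad and z of bar_grip in the frame of nest_top between 0.018 and 0.027 m and linear speed of bar below 0.03 m/s); the robot touches nothing.
It fails at once if the tape measure is moved more than 30 mm (distance of tape_measure from where it was at the start of the episode above 0.03 m).
It fails at once if the reel is moved more than 30 mm (distance of reel from where it was at the start of the episode above 0.03 m).
It fails at once if the bottle is moved more than 30 mm (distance of flux from where it was at the start of the episode above 0.03 m).
Of box1, box2, box3, box4 only 2 to 4 are there at a start; the rules pass over those that are not, and their reading is None.
At some moment in a run one of bar may be knocked a few centimetres aside while the robot is not near it.
Once in a run the grip may slacken for a moment while it holds something.
It also fails if it takes over 210 s, if anything falls off the work surface, if the arm or the gripper's body presses on something with over 40 N, if the wrist force passes 120 N, or if a joint passes its speed limit or range.

ROBOT

A 6-joint arm with a two-finger parallel gripper is mounted at the origin on a cart in front of the work surface, level with it; the furniture and walls round the work are solid. World frame = base frame: x ahead of the robot, y to its left, z up, the work surface at z = 0. Lengths are in m, angles in rad, forces in N, time in s.
With the tool pointing down it reaches from about 0.25 to 0.725 m from the base axis. Payload 9.7 kg.
Tool frame: the origin (TCP) lies between the finger pads; the fingertips stand 17 mm ahead of it and the grasp point (between the pads) lies 2 mm behind it; z points along the fingers, y is the direction in which the jaws open and shut (so a half turn about z gives the same grasp; the last joint's range is limited). The gripper opens to 85 mm and grips with 20 to 120 N. Pads are 22 mm wide; open, the fingers measure 114 mm over their backs; the gripper's body (76 mm by 85 mm) begins 54 mm behind the grasp point. The pads swing forward as they close: fully open they stand 13 mm farther back than shut.
Start: joints at [1.345, 0.087, 0.176, 1.66, 0, 1.571], TCP at [0.123, 0.536, 0.248] pointing down, gripper open.
Joint ranges: [-3.13, 3.13], [-0.85, 1.81], [-1.15, 1.24], [-2.2, 2.28], [-1.44, 1.52], [-3.14, 3.14]. Speed limits (rad/s): [2.22, 2.22, 2.57, 3.14, 3.14, 3.14].

INTERFACE

Orientations are given as a 3x3 rotation matrix whose columns are the frame's x, y, z axes.
In Python, from plant import * gives the robot as it stands. Calls block until the motion is done:
- goto(position, orientation): joint-space move of the TCP to a pose.
- movel(position, attitude=None, feed=0.15): straight line of the TCP; attitude=None keeps the orientation; feed is the mean speed in m/s.
- move_joints(angles): joint-space move.
- release() and gripper_close(force=None): open the fingers fully, or close them until they stop; force is the grip in N (None keeps the last).
- pause(seconds).
- ik(position, orientation): joint angles nearest the present ones, or None.
- capture(name): name is "side" or "top" or "wrist"; returns a dict with "pixels" (420x560x3 uint8, blue, green, red), "z_map" (420x560 float32, m along the optical axis (not along the pixel's ray), 0 where there is no reading), "fx", "fy", "cx", "cy" (pixels), "k1" (the pictures are not rectified: a ray, as slopes to the right and down, at radius r is drawn at 1 + k1 r^2 times it, then the intrinsics apply), "rvec" (rotation vector, rad) and "tvec" (3), from world to camera coordinates, as OpenCV has them. Camera axes: x right, y down, z forward; pixel columns grow to the right and rows downward; lengths in m; the calibration is good to about 2 mm. A picture is of the moment at which its call begins.
A pose or a line that the arm cannot do raises Unreachable and nothing moves.
- close_job(): hands the job in, once; it reports no verdict.
Trained networks look in a picture, given as the dict that the camera call returned (one of the last four; its "shot" number tells which), for a name from the list of things; names that differ only in an ending like _2 or _b are one class to them, and where a whole thing is asked for, a point or a joint stands for the part that bears it (a point fixed in the world has none). Each returns a list of dicts, best first, with "conf" (0 to 1); they miss things now and then, are a little off and sometimes report something else, mostly with a low value. They report only what shows in the picture. A call takes as long as a camera call.
- look_for(picture, label): "rect" ([left, top, right, bottom] as shares, 0 to 1, of the picture: columns of its width, rows of its height, round what is visible of it).
Readings, each from a call of its own:
- read_t(): time.
- read_joints(): joint angles.
- read_qd(): joint speeds.
- read_effort(): joint torques, N m.
- read_tool_pos(): TCP position.
- read_tcp_rot(): TCP orientation.
- read_force(): force on the tool from outside, world axes, zero at the start.
- read_wrist_torque(): the same for the moment, N m.
- read_opening(): finger opening in m.
Only numpy, scipy, OpenCV 4.12 (cv2) and the standard library are available. Lean on these libraries where they do the work, as an engineer would, in place of code of your own. Each camera call takes 0.05 s, during which the arm holds its last target. There are 200 camera calls.

## Working session

There is one attempt and no reset: what is moved stays moved. The work goes in short steps, each a Python script; the robot and the scene stay as the last script left them, time stands still between calls to the robot, and variables do not carry over. Pictures are saved under pics/ and viewed, on a budget of 14 in all, crops included, one or two more only if the job needs it, and the job is handed in when it is done.

```bash
ls; mkdir -p pics
cat > h.py <<'E'
from plant import *
import numpy as np, cv2
def cam(p):
    R,_=cv2.Rodrigues(np.array(p["rvec"],float)); return R,np.array(p["tvec"],float).ravel()
def cloud(p):
    "world xyz for every pixel (nan where no depth)"
    h,w=p["z_map"].shape
    u,v=np.meshgrid(np.arange(w),np.arange(h))
    xd=(u-p["cx"])/p["fx"]; yd=(v-p["cy"])/p["fy"]
    x,y=xd.copy(),yd.copy()
    for _ in range(8):
        s=1+p["k1"]*(x*x+y*y); x,y=xd/s,yd/s
    z=p["z_map"].astype(float); z=np.where(z>0,z,np.nan)
    R,t=cam(p)
    return (np.stack([x*z,y*z,z],-1)-t)@R
def proj(p,X):
    R,t=cam(p); c=np.atleast_2d(X)@R.T+t; x=c[:,0]/c[:,2]; y=c[:,1]/c[:,2]; s=1+p["k1"]*(x*x+y*y)
    return np.stack([x*s*p["fx"]+p["cx"],y*s*p["fy"]+p["cy"]],-1)
def down(yaw):
    "tool z down, jaw axis (tool y) along world direction yaw"
    y=np.array([np.cos(yaw),np.sin(yaw),0]); z=np.array([0,0,-1.]); return np.stack([np.cross(y,z),y,z],1)
E
python3 - <<'E'
from h import *
for n in("top","side"):
    p=capture(n); cv2.imwrite(f"pics/{n}0.png",p["pixels"]); np.save(f"{n}0.npy",p,allow_pickle=True)
    R,t=cam(p); print(n,-R.T@t)
    C=cloud(p)
    for l in["nest_top","paddle1","bar_grip","box1_mid","unit_drawer0","drawer_in","unit_drawer0_handle","tape_measure","reel","flux"]:
        for d in look_for(p,l)[:5]:
            a=np.array(d["rect"])*[560,420,560,420]; m=((a[:2]+a[2:])/2).astype(int)
            print(l,round(d["conf"],2),a.astype(int),C[m[1],m[0]].round(3))
print(read_t())
E
```

```text
pics
top [0.51361151 0.0122118  1.51924079]
nest_top 0.25 [304 192 371 262] [ 0.548 -0.196  0.025]
paddle1 0.54 [239 231 253 251] [0.504 0.103 0.026]
paddle1 0.47 [194 238 201 255] [0.488 0.266 0.007]
paddle1 0.43 [208 237 217 255] [0.488 0.213 0.033]
bar_grip 0.75 [180 209 251 229] [0.573 0.192 0.101]
bar_grip 0.49 [183 199 257 257] [0.546 0.184 0.062]
box1_mid 0.73 [135 228 159 249] [0.515 0.425 0.03 ]
box1_mid 0.57 [186 212 195 232] [0.565 0.277 0.074]
box1_mid 0.32 [177 203 261 255] [0.542 0.186 0.066]
unit_drawer0 0.56 [305 193 372 260] [ 0.548 -0.199  0.027]
drawer_in 0.71 [178 210 254 229] [0.573 0.192 0.101]
drawer_in 0.63 [303 190 370 264] [ 0.548 -0.196  0.025]
unit_drawer0_handle 0.64 [301 189 369 260] [ 0.558 -0.19   0.022]
tape_measure 0.82 [134 231 158 249] [0.508 0.425 0.037]
tape_measure 0.67 [181 201 259 259] [0.539 0.184 0.057]
reel 0.6 [180 201 260 254] [0.546 0.184 0.062]
reel 0.59 [398 210 417 229] [ 0.57  -0.426  0.039]
flux 0.65 [270 152 284 169] [0.763 0.001 0.07 ]
side [0.52862248 1.06137434 0.76023809]
nest_top 0.86 [277 216 335 285] [0.538 0.232 0.062]
paddle1 0.67 [313 253 335 259] [0.486 0.217 0.032]
paddle1 0.49 [308 241 332 247] [0.497 0.162 0.031]
paddle1 0.45 [306 231 331 238] [0.499 0.115 0.029]
paddle1 0.44 [312 266 340 273] [0.482 0.27  0.028]
bar_grip 0.77 [285 219 305 266] [0.569 0.224 0.083]
bar_grip 0.73 [271 169 336 200] [ 0.556 -0.205  0.02 ]
box1_mid 0.69 [271 163 333 201] [ 0.56  -0.228  0.02 ]
box1_mid 0.59 [281 254 291 263] [0.592 0.265 0.059]
unit_drawer0 0.95 [276 167 333 200] [ 0.552 -0.211  0.021]
drawer_in 0.89 [271 164 336 203] [ 0.556 -0.211  0.021]
tape_measure 0.68 [298 303 332 336] [0.512 0.447 0.034]
tape_measure 0.3 [311 240 332 247] [0.491 0.153 0.028]
reel 0.53 [295 152 305 167] [ 0.573 -0.404  0.026]
flux 0.74 [234 201 246 223] [0.762 0.012 0.039]
1.1
```

Run:
```python
import cv2
a=cv2.imread("pics/top0.png")[130:290,120:430]; cv2.imwrite("pics/top0c.png",cv2.resize(a,None,fx=2.58,fy=2.58,interpolation=2))
```

```text
(no output)
```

View pics/top0c.png

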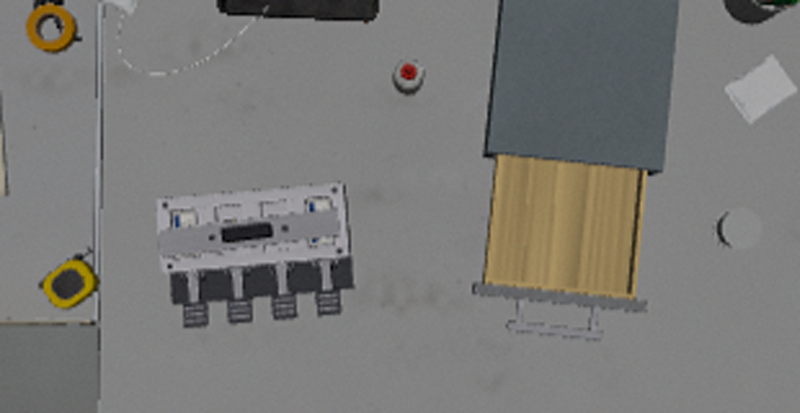

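```bash
cat >> h.py <<'E'
def rect(C,xr,yr,zr):
    m=(C[...,0]>xr[0])&(C[...,0]<xr[1])&(C[...,1]>yr[0])&(C[...,1]<yr[1])&(C[...,2]>zr[0])&(C[...,2]<zr[1])
    n,lab,st,_=cv2.connectedComponentsWithStats(m.astype(np.uint8))
    m=lab==1+np.argmax(st[1:,4]); P=C[m]
    (c,s,a)=cv2.minAreaRect(P[:,:2].astype(np.float32)); b=a%90; b=b-90 if b>45 else b
    return np.round(c,4),np.round(s,3),round(float(b),2),round(float(np.median(P[:,2])),4),len(P)
E
python3 - <<'E'
from h import *
for n in("top","side"):
    p=np.load(f"{n}0.npy",allow_pickle=True).item(); C=cloud(p)
    print(n,"plate",rect(C,(.4,.7),(0,.35),(.052,.09)))
    print("bar",rect(C,(.4,.7),(0,.35),(.067,.078)))
    print("grip",rect(C,(.4,.7),(0,.35),(.088,.12)))
    print("paddles",rect(C,(.4,.53),(0.05,.35),(.022,.04)))
    print("unit",rect(C,(.55,1.),(-.4,-.05),(.06,.08)))
    print("drawer floor",rect(C,(.4,.75),(-.4,-.05),(.012,.032)))
    print("front",rect(C,(.4,.6),(-.4,-.05),(.05,.068)))
    print("handle",rect(C,(.35,.46),(-.4,-.05),(.03,.047)))
    print("flux",rect(C,(.7,.85),(-.1,.1),(.03,.1)))
E
```

```text
top plate (array([0.5785, 0.1919]), array([0.093, 0.233]), 4.93, 0.0656, 1822)
bar (array([0.5734, 0.1956]), array([0.045, 0.222]), 5.88, 0.0732, 588)
grip (array([0.5716, 0.196 ]), array([0.018, 0.059]), 7.62, 0.0982, 110)
paddles (array([0.491 , 0.2676]), array([0.071, 0.031]), 1.99, 0.0325, 157)
unit (array([ 0.7711, -0.2214]), array([0.222, 0.226]), -6.4, 0.0713, 4743)
drawer floor (array([ 0.5842, -0.2013]), array([0.177, 0.16 ]), -6.39, 0.0233, 2583)
front (array([ 0.4941, -0.1892]), array([0.212, 0.022]), -6.83, 0.0582, 348)
handle (array([ 0.4531, -0.1858]), array([0.117, 0.019]), -6.33, 0.0438, 100)
flux (array([ 0.7706, -0.0024]), array([0.036, 0.033]), 0.07, 0.0616, 118)
side plate (array([0.5767, 0.1935]), array([0.091, 0.239]), 4.53, 0.0623, 1539)
bar (array([0.5713, 0.1988]), array([0.034, 0.225]), 7.02, 0.0716, 482)
grip (array([0.5712, 0.1991]), array([0.018, 0.059]), 6.98, 0.096, 95)
paddles (array([0.4944, 0.2737]), array([0.085, 0.039]), 19.29, 0.0301, 176)
unit (array([ 0.7709, -0.2199]), array([0.234, 0.227]), -6.16, 0.0697, 1788)
drawer floor (array([ 0.5882, -0.2243]), array([0.147, 0.166]), -6.17, 0.0219, 850)
front (array([ 0.4914, -0.1856]), array([0.216, 0.015]), -6.19, 0.0572, 127)
handle (array([ 0.4534, -0.1803]), array([0.113, 0.019]), -6.27, 0.0424, 55)
flux (array([0.7685, 0.006 ]), array([0.038, 0.029]), 32.37, 0.0543, 147)
```

```bash
cat >> h.py <<'E'
NEST=np.array([.578,.192]); NY=np.radians(4.9)
DIN=np.array([.551,-.197]); DY=np.radians(-6.3)
def rot(a): return np.array([[np.cos(a),-np.sin(a)],[np.sin(a),np.cos(a)]])
def nest(x,y): return NEST+rot(NY)@[x,y]
def drw(x,y): return DIN+rot(DY)@[x,y]
def P(xy,z): return [float(xy[0]),float(xy[1]),float(z)]
E
python3 - <<'E'
from h import *
y=np.radians(6.8); g=(.5714,.1970)
goto(P(g,.2),down(y)); movel(P(g,.100)); print(read_force().round(1) if hasattr(read_force(),'round') else read_force())
gripper_close(60); print(read_opening(),read_force(),read_tool_pos())
movel(P(g,.20)); print(read_opening(),read_force())
s=(.5,0.0)
cands=[np.radians(90),np.radians(-90)]
goto(P(s,.2),min((down(c) for c in cands),key=lambda R:abs(ik(P(s,.2),R)[5]) if ik(P(s,.2),R) is not None else 99))
print(read_opening(),read_joints())
movel(P(s,.06),feed=.1); 
z=.06
while abs(read_force()[2]-0)<100 and z>.034:
    f=read_force()[2]; z-=.002; movel(P(s,z),feed=.05); f2=read_force()[2]
    if f2-f>2.5: break
print(z,f,f2,read_tool_pos())
release(); movel(P(s,.2)); print(read_t())
goto(P((.42,.0),.3),down(np.radians(90)))
p=capture("top"); np.save("top1.npy",p,allow_pickle=True)
cv2.imwrite("pics/top1c.png",cv2.resize(p["pixels"][170:290,160:400],None,fx=3.3,fy=3.3,interpolation=2)); print(read_t())
E
```

```text
[-0.7  1.2  0.6]
0.01614701775220985 [1.71395399 0.14503697 3.46263732] [0.57169377 0.19705284 0.10038822]
0.016456534739874483 [ 0.50957935 -0.17169161 -4.88916548]
0.016120591970074632 [ 3.73758273e-04 -4.49832842e-02 -5.21615196e-02  1.56392459e+00
  8.37190010e-05  9.74113320e-04]
0.03799999999999998 -4.125338930235748 0.062392110908135345 [5.00294220e-01 2.71312176e-05 3.83965002e-02]
13.175
13.8
```

View pics/top1c.png

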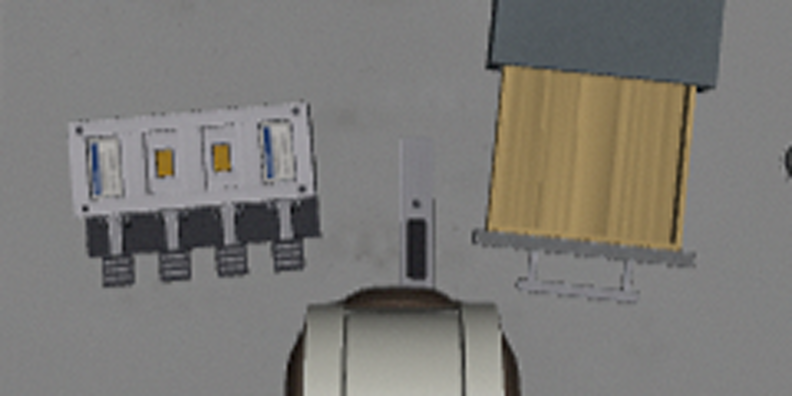

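The picture shows boxes only in the two outer wells (crop px 105,165 and 278,150); the middle wells show bare brass pins, and the bar stands aside at (415,210).

Run:
```python
from h import *
R=down(NY)
gripper_close(30)
for y in(.084,-.084):
    a=nest(-.102,y); goto(P(a,.12),R); movel(P(a,.055)); f0=read_force()[2]; z=.055; log=[]
    while z>.026:
        z-=.003; movel(P(a,z),feed=.06); f=read_force()[2]-f0; log.append((round(z,3),round(f,1)))
        if f>15: break
    print(log,read_tool_pos()); movel(P(a,.12))
goto(P((.42,0),.3),down(np.radians(90))); release()
p=capture("side"); np.save("side2.npy",p,allow_pickle=True); C=cloud(p)
q=capture("top"); np.save("top2.npy",q,allow_pickle=True); D=cloud(q)
for y in(.084,-.084):
    c=nest(0,y)
    for n,E in(("side",C),("top",D)):
        try: print(y,n,rect(E,(c[0]-.05,c[0]+.05),(c[1]-.03,c[1]+.03),(.069,.085)),c)
        except Exception as e: print(y,n,e)
im=np.hstack([cv2.resize(p["pixels"][200:290,255:355],(400,360),interpolation=2),cv2.resize(q["pixels"][190:280,165:265],(400,360),interpolation=2)])
cv2.imwrite("pics/s2.png",im); print(read_t())
```

```text
[(0.052, np.float64(0.4)), (0.049, np.float64(0.8)), (0.046, np.float64(0.1)), (0.043, np.float64(0.8)), (0.04, np.float64(0.6)), (0.037, np.float64(-0.2)), (0.034, np.float64(6.5)), (0.031, np.float64(25.6))] [0.46993044 0.26718123 0.03394051]
[(0.052, np.float64(0.6)), (0.049, np.float64(-0.5)), (0.046, np.float64(0.1)), (0.043, np.float64(-0.2)), (0.04, np.float64(0.3)), (0.037, np.float64(0.5)), (0.034, np.float64(7.1)), (0.031, np.float64(27.9))] [0.48433492 0.09973179 0.03382097]
0.084 side (array([0.5703, 0.2778]), array([0.058, 0.033]), 5.06, 0.0743, 190) [0.57082498 0.275693  ]
0.084 top (array([0.5692, 0.2748]), array([0.06, 0.03]), 5.02, 0.0761, 179) [0.57082498 0.275693  ]
-0.084 side (array([0.5857, 0.1112]), array([0.056, 0.034]), 1.68, 0.0742, 135) [0.58517502 0.108307  ]
-0.084 top (array([0.5869, 0.1095]), array([0.061, 0.032]), 6.72, 0.0764, 173) [0.58517502 0.108307  ]
26.0417
```

View pics/s2.png

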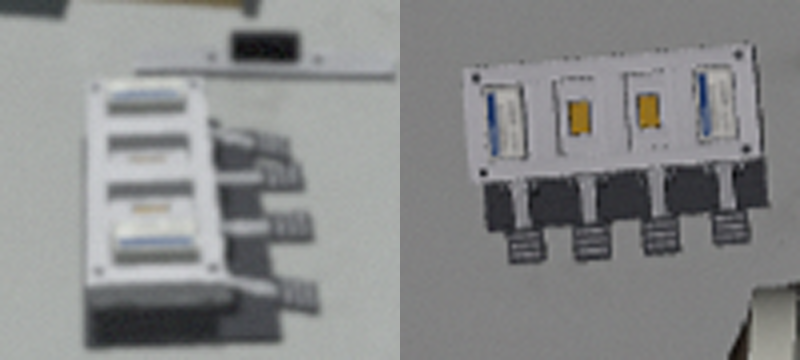

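Both boxes are raised (tops at about 75 mm) and the two outer paddles are down. Now I'll pick and place them.

Run:
```python
from h import *
def go(g,yaw,d):
    goto(P(g,.15),down(yaw)); movel(P(g,.090)); f0=read_force()[2]; movel(P(g,.0755),feed=.06); print("dn",read_force()[2]-f0)
    gripper_close(40); print("cl",read_opening(),read_force()[2]-f0); movel(P(g,.16)); o=read_opening(); print("up",o)
    if o<.05: return False
    a=P(d,.16); goto(a,down(DY)); print("over",read_opening())
    if read_opening()<.05: return False
    movel(P(d,.060)); 
    movel(P(d,.039),feed=.06); print("pl",read_opening(),read_force()[2]-f0); release(); movel(P(d,.15)); return True
if go((.570,.2755),NY,drw(.033,.035)): print(go((.586,.1095),NY,drw(.033,-.035)))
goto(P((.42,.05),.3),down(np.radians(90)))
p=capture("top"); np.save("top3.npy",p,allow_pickle=True)
cv2.imwrite("pics/top3c.png",cv2.resize(p["pixels"][170:290,160:400],None,fx=3.3,fy=3.3,interpolation=2)); print(read_t())
```

```text
dn -1.0683496760462523
cl 0.056808057517419325 -0.10574676625849255
up 0.056679558441495914
over 0.05708742129678063
pl 0.056903568956317443 3.751084663522284
dn -0.8749586937890189
cl 0.05682189835122887 0.011843670324411804
up 0.05670366543447098
over 0.056923737992957954
pl 0.05712766352268519 3.4466298743056947
True
42.3917
```

View pics/top3c.png

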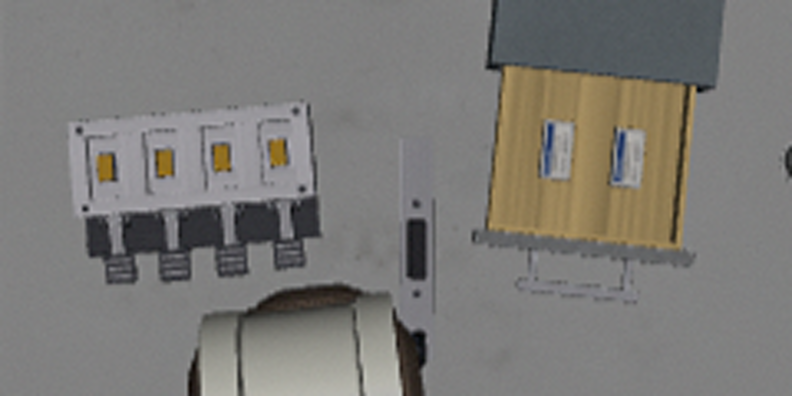

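Run:
```python
from h import *
C=cloud(capture("top"))
for y in(.035,-.035):
    c=drw(.033,y); print(c.round(3),rect(C,(c[0]-.05,c[0]+.05),(c[1]-.03,c[1]+.03),(.031,.05)))
H=np.array([.4533,-.183]); u=rot(DY)@[1,0]; R=down(DY)
gripper_close(30)
s=H-.05*u; goto(P(s,.15),R); movel(P(s,.042)); f0=np.array(read_force()); d=-.05; log=[]
while d<.16:
    st=.03 if d<.09 and d>-.0 else .006
    d+=st; movel(P(H+d*u,.042),feed=.06); f=(np.array(read_force())-f0)@u; log.append((round(d,3),round(float(f),1)))
    if f<-15: break
print(log,read_tool_pos())
a=H+(d-.03)*u; movel(P(a,.042)); movel(P(a,.2)); release()
goto(P((.36,-.15),.3),down(0))
p=capture("top"); np.save("top4.npy",p,allow_pickle=True); C=cloud(p)
print("bar",rect(C,(.3,.75),(-.09,.06),(.005,.02)),"grip",rect(C,(.3,.75),(-.1,.06),(.028,.045)))
print("unit",rect(C,(.45,1.),(-.4,-.07),(.05,.08)),"handle",rect(C,(.35,.62),(-.4,-.05),(.03,.047)))
cv2.imwrite("pics/top4c.png",cv2.resize(p["pixels"][150:290,160:400],None,fx=3.3,fy=3.3,interpolation=2)); print(read_t())
```

```text
[ 0.588 -0.166] (array([ 0.5881, -0.1663]), array([0.031, 0.058]), -9.78, 0.0394, 165)
[ 0.58  -0.235] (array([ 0.5798, -0.2361]), array([0.03 , 0.058]), -5.79, 0.0393, 168)Traceback (most recent call last):
  File "<stdin>", line 10, in <module>
ValueError: matmul: Input operand 1 has a mismatch in its core dimension 0, with gufunc signature (n?,k),(k,m?)->(n?,m?) (size 2 is different from 3)
```

Run:
```python
from h import *
H=np.array([.4533,-.183]); u=rot(DY)@[1,0]
f0=np.array(read_force())[:2]; d=-.044; log=[]
while d<.18:
    st=.03 if d<.09 and d>-.0 else .006
    d+=st; movel(P(H+d*u,.042),feed=.06); f=(np.array(read_force())[:2]-f0)@u; log.append((round(d,3),round(float(f),1)))
    if f<-15: break
print(log,read_tool_pos())
a=H+(d-.03)*u; movel(P(a,.042)); movel(P(a,.2)); release()
goto(P((.36,-.15),.3),down(0))
p=capture("top"); np.save("top4.npy",p,allow_pickle=True); C=cloud(p)
print("bar",rect(C,(.3,.75),(-.09,.06),(.005,.02)),"grip",rect(C,(.3,.75),(-.1,.06),(.028,.045)))
print("unit",rect(C,(.45,1.),(-.4,-.07),(.05,.08)),"handle",rect(C,(.35,.63),(-.4,-.05),(.03,.047)))
cv2.imwrite("pics/top4c.png",cv2.resize(p["pixels"][150:290,160:400],None,fx=3.3,fy=3.3,interpolation=2)); print(read_t())
```

```text
[(-0.038, -0.1), (-0.032, -0.5), (-0.026, -0.4), (-0.02, -0.5), (-0.014, 0.4), (-0.008, 0.3), (-0.002, 0.5), (0.004, -0.2), (0.034, -1.7), (0.064, -0.5), (0.094, -0.5), (0.1, -0.4), (0.106, -0.6), (0.112, -0.5), (0.118, 0.1), (0.124, 0.4), (0.13, 0.2), (0.136, -0.6), (0.142, -16.5)] [ 0.5917021  -0.19828146  0.04184532]
bar (array([ 0.4904, -0.0266]), array([0.05 , 0.224]), -0.22, 0.0115, 596) grip (array([ 0.4901, -0.0276]), array([0.013, 0.059]), -0.19, 0.0358, 91)
unit (array([ 0.7639, -0.2201]), array([0.221, 0.241]), -6.39, 0.0709, 5088) handle (array([ 0.6151, -0.2225]), array([0.082, 0.029]), -1.44, 0.0437, 78)
54.65
```

View pics/top4c.png

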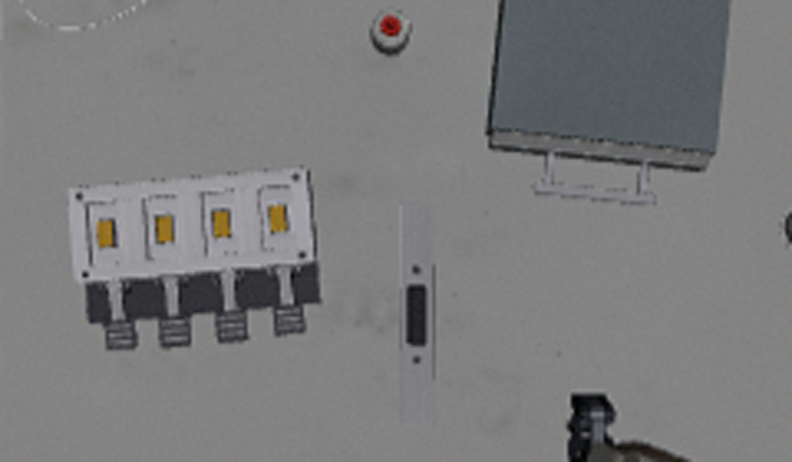

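Run:
```python
from h import *
p=capture("side"); C=cloud(p)
print("side bar",rect(C,(.3,.75),(-.09,.06),(.005,.02)),"grip",rect(C,(.3,.75),(-.1,.06),(.028,.045)))
g=(.490,-.0276)
goto(P(g,.15),down(np.radians(90))); movel(P(g,.0385),feed=.1); gripper_close(80); print(read_opening(),read_tool_pos())
movel(P(g,.2)); print(read_opening())
goto(P(NEST,.2),down(NY)); print(read_opening())
if read_opening()>.01:
    movel(P(NEST,.115)); f=f0=read_force()[2]; z=.105
    movel(P(NEST,z),feed=.05)
    while z>.098:
        z-=.0015; movel(P(NEST,z),feed=.04); f=read_force()[2]
        if f-f0>2.5: break
    print(z,f0,f,read_opening(),read_tool_pos()); release(); movel(P(NEST,.2))
goto(P((.36,-.1),.3),down(0))
for n in("top","side"):
    p=capture(n); C=cloud(p)
    print(n,"bar",rect(C,(.4,.7),(0,.35),(.067,.079)),"grip",rect(C,(.4,.7),(0,.35),(.088,.12)),"plate",rect(C,(.4,.7),(0,.35),(.052,.09)))
    print("handle",rect(C,(.58,.63),(-.4,-.12),(.025,.047)),"front+unit",rect(C,(.45,1.),(-.4,-.07),(.05,.08)))
    cv2.imwrite(f"pics/{n}5.png",p["pixels"])
a=cv2.imread("pics/top5.png")[150:290,160:400]; b=cv2.imread("pics/side5.png")[140:290,240:400]
cv2.imwrite("pics/fin.png",np.hstack([cv2.resize(a,(420,245)),cv2.resize(b,(261,245))])); print(read_t())
```

```text
side bar (array([ 0.49  , -0.0268]), array([0.041, 0.222]), -0.37, 0.0094, 412) grip (array([ 0.489 , -0.0244]), array([0.059, 0.025]), 4.72, 0.0338, 82)
0.015858642214873958 [ 0.4901708  -0.02745662  0.0388639 ]
0.01586988787670483
0.015589038514906145
0.10049999999999999 -3.753314552831497 -1.1771643404463235 0.015794801820608904 [0.57820517 0.19209345 0.10094201]
top bar (array([0.5778, 0.1915]), array([0.039, 0.231]), 5.15, 0.0732, 622) grip (array([0.5782, 0.1889]), array([0.018, 0.057]), 5.69, 0.0984, 109) plate (array([0.5783, 0.1923]), array([0.092, 0.234]), 4.92, 0.0661, 1689)
handle (array([ 0.607 , -0.2481]), array([0.027, 0.036]), -42.73, 0.0433, 39) front+unit (array([ 0.7638, -0.2201]), array([0.221, 0.242]), -6.36, 0.071, 5094)
side bar (array([0.5779, 0.1915]), array([0.034, 0.223]), 4.83, 0.0717, 480) grip (array([0.5782, 0.1918]), array([0.017, 0.06 ]), 2.99, 0.0958, 92) plate (array([0.5768, 0.1921]), array([0.091, 0.239]), 4.51, 0.0623, 1480)
handle (array([ 0.6142, -0.1972]), array([0.114, 0.028]), -0.98, 0.0422, 67) front+unit (array([ 0.7638, -0.2184]), array([0.231, 0.243]), -6.04, 0.0693, 2067)
65.4083
```

View pics/fin.png

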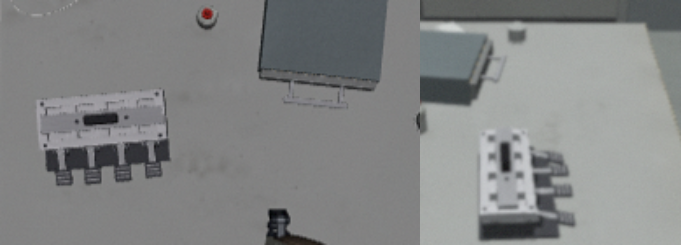

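Run:
```python
from h import *
for n in("top0","top4"):
    C=cloud(np.load(n+".npy",allow_pickle=True).item()); L=(C[...,:2]-DIN)@rot(DY)
    sel=(abs(L[...,1])<.045)
    for lab,zr in(("handle",(.03,.05)),):
        for lo,hi in((-.13,-.075),(.04,.093)):
            m=sel&(C[...,2]>zr[0])&(C[...,2]<zr[1])&(L[...,0]>lo)&(L[...,0]<hi); print(n,(lo,hi),m.sum(),np.median(L[m,0]) if m.any() else None)
```

```text
top0 (-0.13, -0.075) 103 -0.10174099290650149
top0 (0.04, 0.093) 17 0.06971808050618139
top4 (-0.13, -0.075) 0 None
top4 (0.04, 0.093) 96 0.059589189241361154
```

The measured drawer travel is 161 mm against a nominal 166 mm. That's within measurement error but close to the tolerance, so I'll push once more to be sure.

Run:
```python
from h import *
H=np.array([.4533,-.183]); u=rot(DY)@[1,0]; gripper_close(30)
a=H+.10*u; goto(P(a,.2),down(DY)); movel(P(a,.042)); f0=np.array(read_force())[:2]; d=.12; log=[]
while d<.17:
    d+=.003; movel(P(H+d*u,.042),feed=.03); pause(.1); f=(np.array(read_force())[:2]-f0)@u; log.append((round(d,3),round(float(f),1),round(float((np.array(read_tool_pos())[:2]-H)@u),4)))
    if f<-28: break
print(log)
movel(P(a,.042)); movel(P(a,.2)); goto(P((.36,-.1),.3),down(0)); release()
p=capture("top"); C=cloud(p); L=(C[...,:2]-DIN)@rot(DY)
m=(abs(L[...,1])<.045)&(C[...,2]>.03)&(C[...,2]<.05)&(L[...,0]>.04)&(L[...,0]<.093); print(np.median(L[m,0]))
print("grip",rect(C,(.4,.7),(0,.35),(.088,.12)),read_t())
cv2.imwrite("pics/d6.png",cv2.resize(p["pixels"][150:220,300:390],None,fx=7,fy=7,interpolation=2))
```

```text
[(0.123, -0.3, 0.1229), (0.126, -1.9, 0.126), (0.129, -0.4, 0.129), (0.132, -1.3, 0.132), (0.135, -0.7, 0.135), (0.138, -1.6, 0.138), (0.141, -13.0, 0.1391), (0.144, -26.5, 0.1395), (0.147, -41.8, 0.1398)]
0.05915058256375859
grip (array([0.5782, 0.1892]), array([0.018, 0.057]), 4.81, 0.0981, 111) 75.575
```

View pics/d6.png

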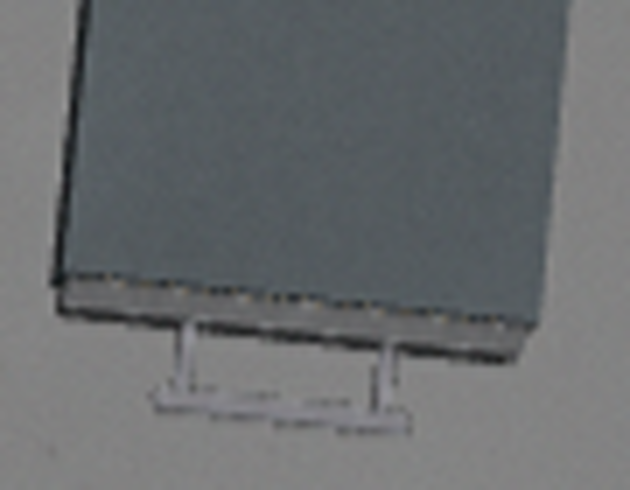

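The front panel sits flush against the unit (crop row about 290) with only a thin dark joint line, and the push met a hard stop. The drawer is shut.

```bash
python3 -c "
from h import *
close_job()"
```

```text
the job is handed in; nothing more can be done
```

I've handed the job in, at about 76 s on the robot's clock. Only two boxes were there, in the outer wells. I set the bar aside, pressed those two levers, and laid both boxes flat and side by side in the drawer. Then I shut the drawer and put the bar back on the nest.

Last checks:
- **Boxes:** before I shut the drawer, their tops were about 17 mm above its floor, so they lay flat. They were about 70 mm apart. I couldn't see them once it was shut.
- **Drawer:** the measured travel was 161 mm against the nominal 166 mm, which disagrees a little. I pushed it again, meeting a hard stop at the same place (42 N at the last step), and the front looks flush with the unit.
- **Bar:** its grip is about 3 mm from the nest's middle (top camera) and within about 1° of the row. I let go of it and moved the arm clear.
- **Bar knocked aside:** I found it about 30 mm from where I had set it down. I measured it again before picking it up.
- **Bystanders:** I never went near the tape measure, reel or bottle, but I didn't re-measure where they stand.

The levers of the two empty middle wells were left up. I viewed 8 pictures.

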